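# Wind the board carriage under the inspection arch

## Robot

A 6-joint arm with a two-finger parallel gripper is mounted at the origin on the work surface. World frame = base frame: x ahead of the robot, y to its left, z up, the work surface at z = 0. Lengths are in m, angles in degrees, forces in N, time in s.
With the tool pointing down it reaches from about 0.35 to 0.875 m from the base axis. Payload 4.2 kg.
Tool frame: the origin (TCP) lies between the finger pads; the fingertips stand 8 mm ahead of it and the grasp point (between the pads) lies 11 mm behind it; z points along the fingers, y is the line along which they close (so a half turn about z gives the same grasp; the last joint's range is limited). The gripper opens to 87 mm and grips with 3 to 60 N. Pads are 19 mm wide; open, the fingers measure 117 mm over their backs; the gripper's body (75 mm by 190 mm) begins 51 mm behind the grasp point.
Start: joints at [82.426, 22.042, 0.453, 0, -68.411, -14.817], TCP at [0.238, 0.578, 0.231] pointing down, gripper open.
Joint ranges: [-179.83, 179.83], [-69.29, 118.12], [-61.27, 80.66], [-181.25, 117.63], [-171.15, -9.14], [-177.46, 177.46]. Speed limits (degrees/s): [159.86, 159.86, 180, 180, 180, 180].

## Interface

Orientations are given as a 3x3 rotation matrix whose columns are the frame's x, y, z axes.
In Python, from station import sense, capture, camera_model, finish_job, find_in gives the robot as it stands. The module is installed in compiled form; this text tells all that it offers.
- The arm moves only by the tool arm_command, never from a script. Its argument "motion" is a list of rows, each a list of 7 numbers: the finger opening in mm, from 0 to 87, then the shift along the tool's x, y, z in mm, then the turn, a rotation vector about the tool's x, y, z in rad. In form: [[jaw, dx, dy, dz, rx, ry, rz], ...]. A call has 1 to 8 rows; each row shifts and turns the commanded pose from where the row before left it, along the tool's axes as they then stand; what a row does not reach is not made up. A row lasts 1/10 s, in which the tool goes at most 50 mm and 8.59 degrees, less where a joint would pass 70% of its speed; a pose out of reach is approached as far as the arm can. A call with a gripper value outside its range is refused whole. The fingers move at their own pace and stop on an object; the grip force is fixed at half the most. Time passes only in rows, so rows that do not move let the fingers close. It gives the time, the measured TCP pose, the force, the opening and the grip force at its end, in the units of the state.
- sense(): the state, without advancing time (a new reading comes with each control period).
- capture(name): name is "scene" or "side" or "wrist"; returns the picture (384x512x3 uint8, red, green, blue); there is no depth.
- camera_model(name): a dict with "fx", "fy", "cx", "cy" (pixels), "R" (3x3) and "t" (3): a world point X has camera coordinates R X + t. Camera axes: x right, y down, z forward; pixel columns grow to the right and rows downward; lengths in m; the calibration is good to about 2 mm. A picture is of the moment at which its call begins: read the wrist's pose just before it. camera_model takes no time and is no camera call; for the wrist camera it gives the pose at the moment of the call.
- finish_job(): hands the job in; it is judged then, once.
Trained networks look in the newest picture that a camera, given by its name, has taken for a name from the list of things; names that differ only in an ending like _2 or _b are one class to them, and where a whole thing is asked for, a point or a joint stands for the part that bears it (a point fixed in the world has none). Each returns a list of dicts, best first, with "p" (0 to 1); they miss things now and then, are a little off and sometimes report something else, mostly with a low value. They report only what shows in the picture. A call takes as long as a camera call. They do not tell look-alikes from the thing itself.
- find_in(target, camera): "location" ([row, column] in pixels, amid what is visible of it).
The state is a dict: "time_s": time; "joints": joint angles; "joint_velocities": joint speeds; "effort": joint torques, N m; "tcp_pos": TCP position; "ee_rot": TCP orientation; "wrist_force": force on the tool from outside, world axes, zero at the start; "moment": the same for the moment, N m; "gripper_width": opening from 0.0 (shut) to 1.0 (fully open); "gripper_force": force on a finger pad.
Only numpy, scipy, OpenCV 4.12 (cv2) and the standard library are available. Lean on these libraries where they do the work, as an engineer would, in place of code of your own. Each camera call takes 0.05 s, during which the arm holds its last target. There are 200 camera calls.

## Task

Fit the crank with the orange knob onto the upright square shaft of the slide table, pushed fully down, and wind it two full turns clockwise (seen from above) by its knob, so that the circuit board travels under the white inspection arch. Leave the crank standing on the shaft, and leave the spare crank with the black knob where it is.

Things in the scene. Friction and masses are not known exactly. Their poses are not given: they have to be found in the camera images.
- crank_hub (a point): Centre of the right crank's upright steel hub, 34 x 34 mm, 46 tall; z up, x along the arm. In its underside a socket 18.5 mm square, 32 deep, sides along x and y. The arm (20 wide, z -5 to +5 mm) ends in an upright orange knob, 24 mm thick, axis at x = 65 mm, z +9 to +67, that spins freely: grip it and circle without turning the hand. Hub faces across y are free to grasp. 0.2 to 0.45 kg.
- shaft_end (a point): Top centre of the upright 16 mm square steel shaft (top 8 mm tapered to 9) on the grey 90 mm gearbox; it stands 26 mm above a dark flange; z up, x and y square to its faces, turning with it. The crank fits in 4 yaws, play 9 degrees and 1 mm; fully down, crank_hub is 3 mm below this point. Beside the gearbox a rail carries the green board to the white arch, all under 145 mm high.
- drive (a joint): Shaft angle in rad, growing clockwise seen from above. Starts at -0.5 to 0.5; the board moves 40 mm per turn and is centred under the arch at 12.57 (two turns). End stops at -1.0 and 15.5. Light friction (0.06 N m); stays where it is left.
- spare: Spare crank, to be left alone: same size and shape, but black knob, dark arm and round dark hub of 34 mm diameter. Origin at the centre of the hub's underside, on the bench; x along its arm, z up.
Things that resemble listed ones, but are neither listed nor needed, are in the scene too. Leave any purple or red look-alike of the part that bears crank_hub alone.

How it is judged (in metres and radians):
On the way, in this order (a step that is already met when the one before it is completed fails the run):
1. the orange-knobbed crank is fully down on the square shaft, before any winding (horizontal distance between crank_hub and shaft_end below 0.008 m and z of crank_hub in the frame of shaft_end below 0.004 m and angle between crank_hub's own z axis and vertical below 0.17 rad and value of joint drive below 1.8 rad), for 0.2 s.
2. with the crank on the shaft, the shaft has been wound past one turn (value of joint drive above 6.3 rad and horizontal distance between crank_hub and shaft_end below 0.012 m and z of crank_hub in the frame of shaft_end below 0.012 m), for 0.1 s.
At the end, for the whole second after the job is handed in: The shaft is at rest, wound clockwise to 12.57 rad (10.7 to 14.4: board within 12 mm of the arch's middle); the orange-knobbed crank stands on it within 10 degrees of upright, 8 mm sideways, at most 7 mm up; the spare crank is within 30 mm of its start (value of joint drive between 10.7 and 14.4 rad and velocity of joint drive between -0.1 and 0.1 rad/s and horizontal distance between crank_hub and shaft_end below 0.008 m and z of crank_hub in the frame of shaft_end below 0.004 m and angle between crank_hub's own z axis and vertical below 0.17 rad and distance of spare from where it was at the start of the episode below 0.03 m); the robot touches nothing.
It fails at once if the spare crank is pushed or taken away (more than 30 mm) (distance of spare from where it was at the start of the episode above 0.03 m).
It also fails if it takes over 70 s, if anything falls off the work surface, if the arm or the gripper's body presses on something with over 40 N, if the wrist force passes 120 N, or if a joint passes its speed limit or range.

## Working session

There is one attempt and no reset: what is moved stays moved. The work goes in short steps, Python scripts to look and compute and a tool call to move; the robot and the scene stay as the last step left them, time stands still between calls to the robot, and variables do not carry over. Pictures are saved under pics/ and viewed, at most 10 in all, crops included, and the job is handed in when it is done.

Besides the shell and the picture viewer there is one more tool, called after "Call:" by a JSON object that holds its "name" and its "arguments". arm_command: Moves the arm, as the interface text tells. Its arguments: {"type":"object","properties":{"motion":{"type":"array"}},"required":["motion"]}

```bash
mkdir -p pics; cat > h.py <<'E'
import numpy as np, cv2
from station import *
def ray(cam,px,z,M=None):
    M=M or camera_model(cam); R=np.array(M["R"]);t=np.array(M["t"]).ravel()
    d=R.T@np.array([(px[1]-M["cx"])/M["fx"],(px[0]-M["cy"])/M["fy"],1]); c=-R.T@t
    return c+d*(z-c[2])/d[2]
def proj(cam,X,M=None):
    M=M or camera_model(cam); p=np.array(M["R"])@np.array(X)+np.array(M["t"]).ravel()
    return [M["fy"]*p[1]/p[2]+M["cy"],M["fx"]*p[0]/p[2]+M["cx"]]
def save(img,n): cv2.imwrite(f"pics/{n}.png",img[:,:,::-1])
E
python3 - <<'E'
from h import *
ims=[]
for c in("scene","side","wrist"):
    im=capture(c); save(im,c+"0")
    for n in("crank_hub","shaft_end","spare"):
        print(c,n,[(np.round(d["location"]),round(d["p"],2)) for d in find_in(n,c)][:4])
    M=camera_model(c); print(np.round(-np.array(M["R"]).T@np.array(M["t"]).ravel(),3), M["fx"])
    ims.append(im)
s=sense(); print(s["time_s"],s["tcp_pos"],np.round(s["ee_rot"],3))
a=np.hstack([cv2.resize(ims[0],(400,300)),cv2.resize(ims[1],(400,300))])
b=np.hstack([cv2.resize(ims[2],(400,300)),np.zeros((300,400,3),np.uint8)])
save(np.vstack([a,b]),"all0")
E
```

```text
scene crank_hub [(array([198., 262.]), 0.96), (array([175., 207.]), 0.93), (array([182., 149.]), 0.76)]
scene shaft_end [(array([256., 344.]), 0.57)]
scene spare [(array([158., 287.]), 0.65)]
[0.875 0.279 0.736] 406.3229317050468
side crank_hub [(array([181., 254.]), 0.94), (array([221., 260.]), 0.73), (array([153., 216.]), 0.68)]
side shaft_end [(array([304., 248.]), 0.64)]
side spare []
[0.477 0.395 0.677] 371.3953157888207
wrist crank_hub []
wrist shaft_end []
wrist spare []
[0.303 0.553 0.383] 330.0166397922802
0.6 [0.23804031 0.5778785  0.23057041] [[ 0.925 -0.381 -0.   ]
 [-0.381 -0.925  0.   ]
 [-0.    -0.    -1.   ]]
```

View pics/all0.png

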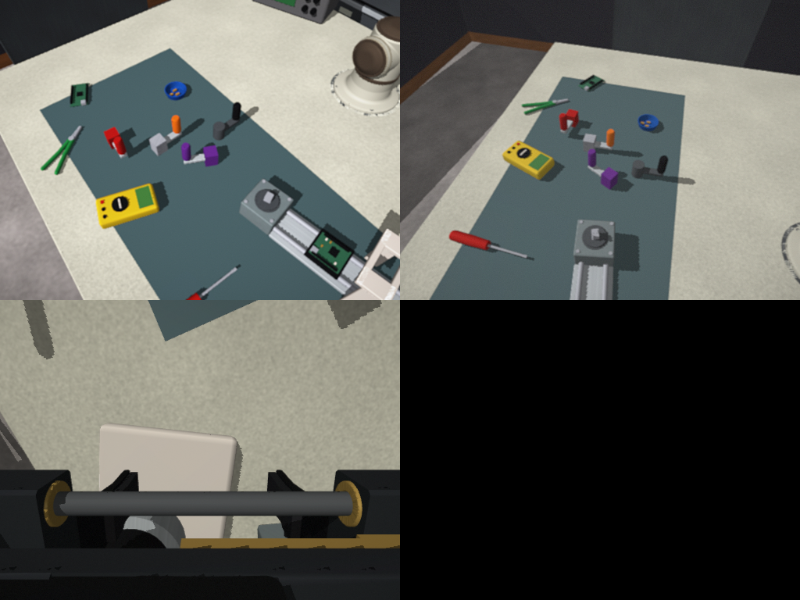

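Four cranks are in the scene picture (full-size pixels, col,row):
- red: about (148,181)
- steel hub with orange knob: about (202,183) / (225,158)
- purple: about (260,198)
- dark spare with black knob: about (280,167) / (303,141)

The orange-knobbed one with the steel hub fits the description. I'll confirm it in an enlarged crop.

```bash
python3 - <<'E'
from h import *
a=cv2.imread("pics/scene0.png");b=cv2.imread("pics/side0.png")
A=cv2.resize(a[120:230,180:330],None,fx=2.66,fy=2.66,interpolation=2)
B=cv2.resize(a[215:295,300:400],None,fx=4,fy=3.66,interpolation=2)
C=cv2.resize(b[150:250,180:330],None,fx=2.66,fy=2.92,interpolation=2)
D=cv2.resize(b[270:350,200:300],None,fx=4,fy=3.66,interpolation=2)
f=lambda x:cv2.resize(x,(400,292))
cv2.imwrite("pics/crop.png",np.vstack([np.hstack([f(A),f(B)]),np.hstack([f(C),f(D)])]))
E
```

```text
(no output)
```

View pics/crop.png

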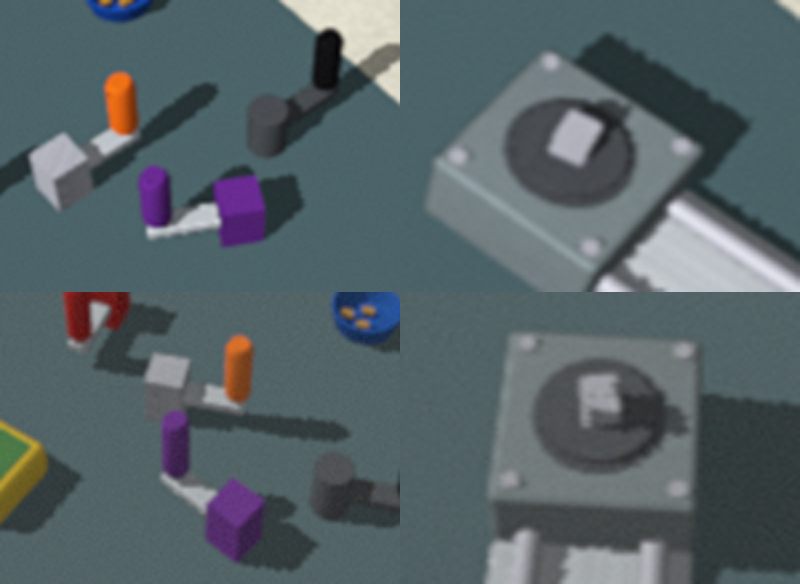

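The crop confirms it: the steel square hub with the orange knob is the target, next to the purple one, and the dark round spare is to its right. The shaft's top is at about (row 252, col 344) in scene and (295, 250) in side. Next I triangulate.

```bash
cat >> h.py <<'E'
def tri(*obs):
    A=np.zeros((3,3));b=np.zeros(3)
    for M,px in obs:
        R=np.array(M["R"]);c=-R.T@np.array(M["t"]).ravel()
        d=R.T@np.array([(px[1]-M["cx"])/M["fx"],(px[0]-M["cy"])/M["fy"],1]);d/=np.linalg.norm(d)
        P=np.eye(3)-np.outer(d,d);A+=P;b+=P@c
    return np.linalg.solve(A,b)
E
python3 - <<'E'
from h import *
S=camera_model("scene");D=camera_model("side")
for n,a,b in(("hubtop",(178.4,202.5),(176.7,242.6)),("knobtop",(150,224.6),(167.5,269.2)),("shaft",(252.5,344),(295.5,250))):
    print(n,np.round(tri((S,a),(D,b)),4))
print(ray("scene",(178.4,202.5),.046),ray("side",(176.7,242.6),.046))
print(ray("scene",(150,224.6),.09),ray("side",(167.5,269.2),.09))
# spare hub top, purple hub top (scene crop), gearbox top corners
for n,p,z in(("spare",(158,280),.046),("spk",(133,303),.09),("pur",(193,270),.046),("purk",(185,238),.09)): print(n,ray("scene",p,z))
for p in((231,337),(257,375),(282,347),(257,312)): print(ray("scene",p,.06))
# shaft top face corners in B crop
E
```

```text
hubtop [ 0.6525 -0.2163  0.0437]
knobtop [ 0.5889 -0.2183  0.0882]
shaft [0.554  0.1016 0.0789]
[ 0.65323173 -0.21458306  0.046     ] [ 0.65184174 -0.21403756  0.046     ]
[ 0.58937582 -0.2174579   0.09      ] [ 0.58859382 -0.21575901  0.09      ]
spare [ 0.48705872 -0.1559361   0.046     ]
spk [ 0.42766351 -0.15192052  0.09      ]
pur [ 0.56362469 -0.09565764  0.046     ]
purk [ 0.62105442 -0.12588204  0.09      ]
[0.52506314 0.05950461 0.06      ]
[0.50880303 0.14105686 0.06      ]
[0.58312598 0.14422387 0.06      ]
[0.59898905 0.07078121 0.06      ]
```

Call:
{"name": "arm_command", "arguments": {"motion": [[87,37,31,0,0,0,0],[87,37,31,0,0,0,0],[87,37,31,0,0,0,0],[87,37,31,0,0,0,0],[87,37,31,0,0,0,0],[87,37,31,0,0,0,0],[87,37,31,0,0,0,0],[87,37,31,0,0,0,-0.14]]}}

```text
time_s: 1.4
tcp_pos: [0.4163, 0.2371, 0.231]
ee_rot: [[0.967, -0.255, 0.001], [-0.255, -0.967, 0.001], [0.001, -0.001, -1.0]]
wrist_force: [0.3, 0.1, -0.5]
gripper_width: 0.998
gripper_force: 0.0
```

Call:
{"name": "arm_command", "arguments": {"motion": [[87,28,36,0,0,0,-0.14],[87,20,40,0,0,0,-0.14],[87,0,20,0,0,0,0],[87,0,0,0,0,0,0],[87,0,0,0,0,0,0]]}}

```text
time_s: 1.9
tcp_pos: [0.4469, 0.1393, 0.2308]
ee_rot: [[1.0, 0.003, 0.001], [0.003, -1.0, 0.0], [0.001, -0.0, -1.0]]
wrist_force: [0.2, -0.4, 0.6]
gripper_width: 1.0
gripper_force: 0.0
```

```bash
python3 - <<'E'
from h import *
s=sense(); print(s["time_s"],s["tcp_pos"],np.round(s["ee_rot"],3),s["joints"])
M=camera_model("wrist");im=capture("wrist"); save(im,"w1")
import pickle;pickle.dump(M,open("w1.pkl","wb"))
print([(np.round(d["location"]),round(d["p"],2)) for d in find_in("shaft_end","wrist")], proj("wrist",[.554,.1016,.079],M))
E
```

```text
1.9 [0.44693869 0.13926223 0.23079518] [[ 1.     0.003  0.001]
 [ 0.003 -1.     0.   ]
 [ 0.001 -0.    -1.   ]] [ 3.72660860e+01  6.55541746e+00 -2.06057263e+01 -3.78768978e-05
 -6.27935404e+01  5.28934016e+01]
[(array([ 62., 298.]), 0.68)] [np.float64(58.186610881636), np.float64(304.29975917829097)]
```

View pics/w1.png

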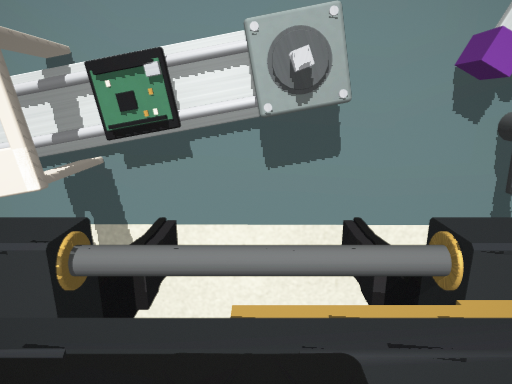

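The wrist view shows the gearbox at (col 300, row 60), with its shaft tip at about (302,57). The board is at (132,93) and the arch on the left edge. I enlarge the shaft.

```bash
python3 - <<'E'
import cv2
a=cv2.imread("pics/w1.png")[15:105,250:350]
cv2.imwrite("pics/w1c.png",cv2.resize(a,(800,576)[:2] if 0 else (600,540),interpolation=cv2.INTER_CUBIC))
E
```

```text
(no output)
```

View pics/w1c.png

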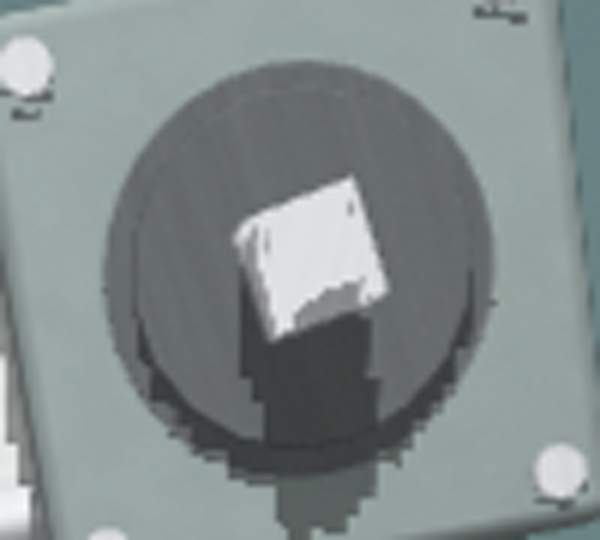

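```bash
python3 - <<'E'
from h import *
import pickle
M=pickle.load(open("w1.pkl","rb"))
S=camera_model("scene");D=camera_model("side")
top=tri((S,(252.5,344)),(D,(295.5,250)),(M,(58,302)));print("shaft",top)
a=cv2.imread("pics/w1.png",0)[15:105,250:350]
a=cv2.resize(a,(800,720),interpolation=cv2.INTER_CUBIC)
for th in(150,170,190):
    n,l,st,c=cv2.connectedComponentsWithStats((a>th).astype(np.uint8))
    k=l[300,410]
    r=cv2.minAreaRect(cv2.findContours((l==k).astype(np.uint8),0,2)[0][0]);print(th,k,r,st[k])
# model: predicted outline corners for yaws
for yaw in(16,20,24):
    y=np.radians(yaw)
    for h,z in((.0045,0),(.008,-.008)):
        P=[]
        for i in range(4):
            q=y+np.pi/4+i*np.pi/2
            r,cc=proj("wrist",top+[h*2**.5*np.cos(q),h*2**.5*np.sin(q),z],M);P.append((round((cc-250)*6),round((r-15)*6)))
        print(yaw,z,P)
for n,p,z in (("archedge",(185,42),.06),("board",(93,132),.09)): print(n,ray("wrist",p,z,M))
E
```

```text
shaft [0.55415443 0.10260964 0.07998918]
150 3 ((414.3897705078125, 343.44415283203125), (168.90655517578125, 178.78199768066406), 70.53413391113281) [  312   236   205   214 24459]
170 5 ((416.14385986328125, 343.383544921875), (164.44281005859375, 174.3913116455078), 69.44395446777344) [  314   238   201   210 22686]
190 2 ((417.79888916015625, 343.0784606933594), (160.50399780273438, 169.56985473632812), 68.68209075927734) [  317   240   196   206 20896]
16 0 [(282, 234), (297, 298), (358, 280), (343, 216)]
16 -0.008 [(247, 224), (274, 335), (378, 304), (353, 192)]
20 0 [(280, 237), (300, 300), (359, 277), (340, 214)]
20 -0.008 [(244, 229), (278, 338), (381, 299), (348, 190)]
24 0 [(279, 240), (302, 301), (360, 274), (337, 213)]
24 -0.008 [(242, 235), (283, 340), (383, 294), (343, 187)]
archedge [0.43539663 0.3599499  0.06      ]
board [0.52430297 0.2493563  0.09      ]
```

Call:
{"name": "arm_command", "arguments": {"motion": [[87,27,44,0,0,0,0],[87,27,44,0,0,0,0],[87,27,44,0,0,0,0],[87,27,44,0,0,0,0],[87,20,44,0,0,0,0],[87,10,44,0,0,0,0],[87,0,44,0,0,0,0],[87,0,44,0,0,0,0]]}}

```text
time_s: 2.8
tcp_pos: [0.5837, -0.207, 0.23]
ee_rot: [[1.0, 0.006, -0.001], [0.006, -1.0, 0.0], [-0.001, -0.0, -1.0]]
wrist_force: [1.1, 0.5, -0.0]
gripper_width: 1.002
gripper_force: 0.0
```

Call:
{"name": "arm_command", "arguments": {"motion": [[87,0,0,0,0,0,0],[87,0,0,0,0,0,0]]}}

```text
time_s: 3.0
tcp_pos: [0.583, -0.2064, 0.2299]
ee_rot: [[1.0, 0.003, -0.001], [0.003, -1.0, 0.0], [-0.001, -0.0, -1.0]]
wrist_force: [-0.4, -0.3, 0.7]
gripper_width: 1.001
gripper_force: 0.0
```

```bash
python3 - <<'E'
from h import *
s=sense(); print(s["time_s"],s["tcp_pos"],np.round(s["ee_rot"],3))
import pickle
M=camera_model("wrist");im=capture("wrist"); save(im,"w2");pickle.dump(M,open("w2.pkl","wb"))
print([(np.round(d["location"]),round(d["p"],2)) for d in find_in("crank_hub","wrist")], proj("wrist",[.6525,-.215,.046],M), proj("wrist",[.589,-.217,.09],M))
E
```

```text
3.0 [ 0.58303887 -0.20640924  0.22990486] [[ 1.     0.003 -0.001]
 [ 0.003 -1.     0.   ]
 [-0.001 -0.    -1.   ]]
[(array([ 11., 358.]), 0.89), (array([167., 166.]), 0.66), (array([121., 270.]), 0.58)] [np.float64(102.6507877614406), np.float64(269.18846688397826)] [np.float64(175.039745988674), np.float64(271.9992171372237)]
```

View pics/w2.png

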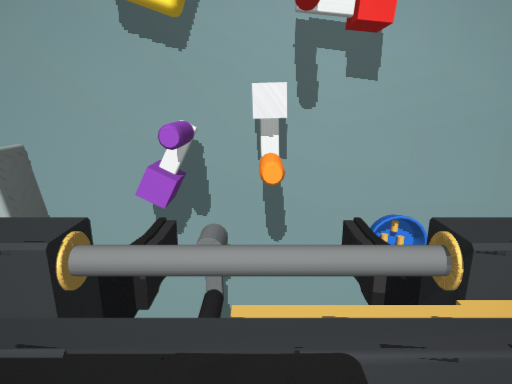

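The purple look-alike's knob is at (175,134), in reach of the gripper body, so I grasp the hub (269,100) near its top to keep the body above 0.09 m.

Call:
{"name": "arm_command", "arguments": {"motion": [[87,36,4,0,0,0,-0.02],[87,35.5,4.5,0,0,0,0],[87,0,0,30,0,0,0],[87,0,0,30,0,0,0],[87,0,0,30,0,0,0],[87,0,0,30,0,0,0],[87,0,0,0,0,0,0],[87,0,0,0,0,0,0]]}}

```text
time_s: 3.9
tcp_pos: [0.655, -0.2128, 0.1111]
ee_rot: [[1.0, 0.026, -0.0], [0.026, -1.0, -0.001], [-0.0, 0.001, -1.0]]
wrist_force: [0.6, -0.2, 0.4]
gripper_width: 0.999
gripper_force: 0.0
```

```bash
python3 - <<'E'
from h import *
s=sense(); print(s["time_s"],s["tcp_pos"],np.round(s["ee_rot"],3))
M=camera_model("wrist");im=capture("wrist");sd=capture("side")
a=np.hstack([cv2.resize(im,(400,300)),cv2.resize(sd[130:250,170:330],(400,300),interpolation=2)]);save(a,"w3")
E
```

```text
3.9 [ 0.65501194 -0.21276875  0.11111446] [[ 1.     0.026 -0.   ]
 [ 0.026 -1.    -0.001]
 [-0.     0.001 -1.   ]]
```

View pics/w3.png

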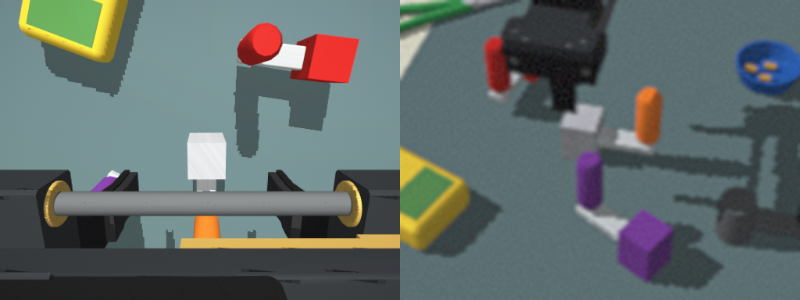

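The picture shows the hub centred between the fingers at (206,155) in the left half. The red crank is 0.14 m ahead, out of the way. I go down and close.

Call:
{"name": "arm_command", "arguments": {"motion": [[87,0,2,26,0,0,0],[87,0,0,26,0,0,0],[87,0,0,26,0,0,0],[87,0,0,0,0,0,0],[20,0,0,0,0,0,0],[20,0,0,0,0,0,0],[20,0,0,0,0,0,0],[20,0,0,0,0,0,0]]}}

```text
time_s: 4.8
tcp_pos: [0.6552, -0.2162, 0.0341]
ee_rot: [[1.0, 0.024, 0.003], [0.024, -1.0, -0.0], [0.003, 0.0, -1.0]]
wrist_force: [0.8, 1.1, -0.5]
gripper_width: 0.727
gripper_force: 0.0
```

Call:
{"name": "arm_command", "arguments": {"motion": [[20,0,0,0,0,0,0],[20,0,0,0,0,0,0],[20,0,0,0,0,0,0],[20,0,0,0,0,0,0]]}}

```text
time_s: 5.2
tcp_pos: [0.6543, -0.2161, 0.0325]
ee_rot: [[1.0, 0.024, -0.0], [0.024, -1.0, -0.0], [-0.0, 0.0, -1.0]]
wrist_force: [-1.1, -0.1, 0.2]
gripper_width: 0.388
gripper_force: 30.0
```

Call:
{"name": "arm_command", "arguments": {"motion": [[20,0,0,-10,0,0,0],[20,0,0,-25,0,0,0],[20,0,0,-30,0,0,0],[20,0,0,-30,0,0,0],[20,0,0,-30,0,0,0],[20,0,0,-30,0,0,0],[20,0,0,0,0,0,0],[20,0,0,0,0,0,0]]}}

```text
time_s: 6.0
tcp_pos: [0.6537, -0.2156, 0.1867]
ee_rot: [[1.0, 0.023, -0.001], [0.023, -1.0, 0.002], [-0.001, -0.002, -1.0]]
wrist_force: [-1.1, 0.4, -4.9]
gripper_width: 0.39
gripper_force: 30.0
```

```bash
python3 - <<'E'
from h import *
s=sense(); print(s["time_s"],s["tcp_pos"],np.round(s["ee_rot"],3),s["gripper_width"])
import pickle
ims={c:capture(c) for c in("wrist","scene","side")}
p=s["tcp_pos"]
for c in ims: save(ims[c],c+"4"); print(c,proj(c,p),proj(c,np.array(p)+[-.065,0,.055]))
pickle.dump(camera_model("wrist"),open("w4.pkl","wb"))
r,c=map(int,proj("scene",p)); r2,c2=map(int,proj("side",p)); print(r,c,r2,c2)
f=lambda im,r,c:cv2.resize(im[max(r-50,0):r+50,max(c-66,0):c+67],(400,300),interpolation=2)
save(np.vstack([np.hstack([f(ims["scene"],r,c),f(ims["side"],r2,c2)]),cv2.resize(ims["wrist"][50:250,130:397],(800,300)[:1]+(300,) if 0 else (400,300)).repeat(2,axis=1)[:, ::2].copy() if 0 else np.hstack([cv2.resize(ims["wrist"][100:300,150:417],(400,300)),np.zeros((300,400,3),np.uint8)])]),"g4")
E
```

```text
6.0 [ 0.65366967 -0.21558754  0.18674676] [[ 1.     0.023 -0.001]
 [ 0.023 -1.     0.002]
 [-0.001 -0.002 -1.   ]] 0.3899751894998139
wrist [np.float64(246.58981919717024), np.float64(260.79539246587007)] [np.float64(463.6406659274314), np.float64(256.96292664939426)]
scene [np.float64(132.33064402487238), np.float64(192.77136242060593)] [np.float64(94.73332302446045), np.float64(218.96617297609788)]
side [np.float64(129.00153315192136), np.float64(241.07500280904077)] [np.float64(111.96080317250487), np.float64(272.1943908473873)]
132 192 129 241
```

View pics/g4.png

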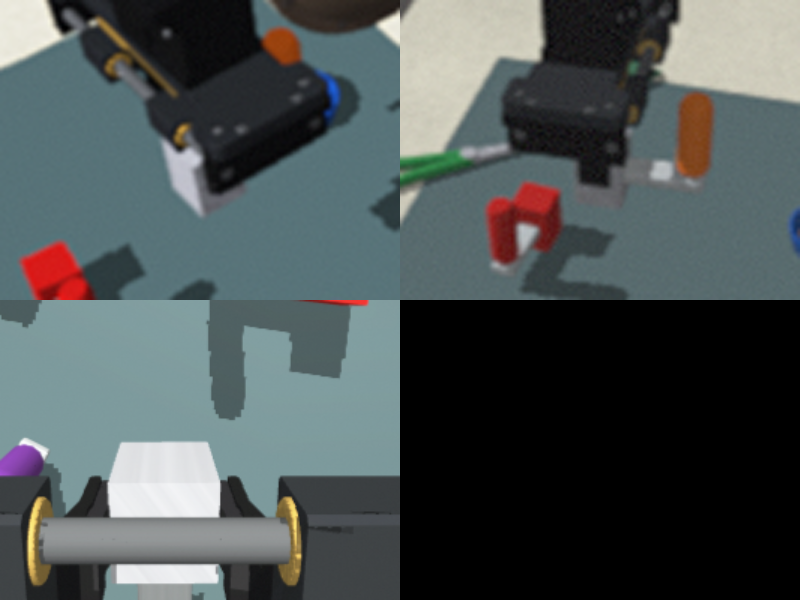

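```bash
python3 - <<'E'
from h import *
import pickle
M=pickle.load(open("w4.pkl","rb"))
p=np.array([.65367,-.21559,.18675])
for r in(223.3,288.7): print(r,ray("wrist",(r,259),.2002,M)-p)
print(ray("wrist",(194.7,259),.1542,M)-p)
S=pickle.load(open("w1.pkl","rb"))
print(ray("wrist",(58.7,302),.079,S))
E
```

```text
223.3 [0.01737563 0.00126189 0.01345   ]
288.7 [-0.01511531  0.00050008  0.01345   ]
[ 0.01732918  0.00138308 -0.03255   ]
[0.55357775 0.10357494 0.079     ]
```

Call:
{"name": "arm_command", "arguments": {"motion": [[20,-11.6,-40,0,0,0,0],[20,-11.6,-40,0,0,0,0],[20,-11.6,-40,0,0,0,0],[20,-11.6,-40,0,0,0,0],[20,-11.6,-40,0,0,0,0],[20,-11.6,-40,0,0,0,0],[20,-11.6,-40,0,0,0,0],[20,-11.7,-40.5,0,0,0,0]]}}

```text
time_s: 6.95
tcp_pos: [0.5523, 0.1033, 0.1859]
ee_rot: [[1.0, 0.024, -0.003], [0.024, -1.0, -0.001], [-0.003, 0.001, -1.0]]
wrist_force: [0.8, 0.5, -4.1]
gripper_width: 0.389
gripper_force: 30.0
```

Call:
{"name": "arm_command", "arguments": {"motion": [[20,0,0,0,0,0,-0.11],[20,0,0,0,0,0,-0.12],[20,0,0,0,0,0,-0.114],[20,0,0,0,0,0,0],[20,0,0,0,0,0,0],[20,0,0,0,0,0,0]]}}

```text
time_s: 7.55
tcp_pos: [0.5536, 0.1019, 0.1869]
ee_rot: [[0.934, 0.358, -0.001], [0.358, -0.934, -0.0], [-0.001, 0.0, -1.0]]
wrist_force: [-0.2, -0.2, -4.5]
gripper_width: 0.384
gripper_force: 30.0
```

```bash
cat > st.py <<'E'
from h import *
s=sense();p=np.array(s["tcp_pos"]);R=np.array(s["ee_rot"])
print(s["time_s"],np.round(p,4),"yaw",np.degrees(np.arctan2(R[1,0],R[0,0])).round(2),R[:,2].round(3),np.round(s["joints"],1),np.round(s["wrist_force"],1),np.round(s["moment"],2))
t=np.array([.554,.103,.086])-R@[.0005,0,0]
print("tool delta mm",np.round(1000*R.T@(t-p),1))
E
python3 st.py
```

```text
7.55 [0.5536 0.1019 0.1869] yaw 20.97 [-0.001 -0.    -1.   ] [ 26.9  18.1 -12.1  -0.  -59.9  84.1] [-0.2 -0.2 -4.5] [-0.06 -0.08 -0.02]
tool delta mm [  0.4  -0.9 100.9]
```

Call:
{"name": "arm_command", "arguments": {"motion": [[20,0.4,-0.9,20,0,0,0],[20,0,0,20,0,0,0],[20,0,0,20,0,0,0],[20,0,0,4,0,0,0],[20,0,0,0,0,0,0]]}}

```text
time_s: 8.05
tcp_pos: [0.5537, 0.1028, 0.123]
ee_rot: [[0.933, 0.359, -0.001], [0.359, -0.933, -0.001], [-0.002, 0.0, -1.0]]
wrist_force: [0.9, -0.4, -3.3]
gripper_width: 0.392
gripper_force: 30.0
```

Call:
{"name": "arm_command", "arguments": {"motion": [[20,0,0,4,0,0,0],[20,0,0,4,0,0,0],[20,0,0,4,0,0,0],[20,0,0,3,0,0,0]]}}

```text
time_s: 8.45
tcp_pos: [0.5539, 0.1031, 0.1085]
ee_rot: [[0.933, 0.36, 0.0], [0.36, -0.933, 0.0], [0.0, -0.0, -1.0]]
wrist_force: [-0.1, -0.7, -4.5]
gripper_width: 0.39
gripper_force: 30.0
```

No contact force yet, with the taper probably just inside the socket. I continue.

Call:
{"name": "arm_command", "arguments": {"motion": [[20,0,0,3,0,0,0],[20,0,0,3,0,0,0],[20,0,0,3,0,0,0],[20,0,0,0,0,0,0]]}}

```text
time_s: 8.85
tcp_pos: [0.5536, 0.1029, 0.099]
ee_rot: [[0.933, 0.36, -0.001], [0.36, -0.933, -0.0], [-0.001, 0.0, -1.0]]
wrist_force: [0.2, -0.3, -5.1]
gripper_width: 0.388
gripper_force: 30.0
```

```bash
python3 st.py
```

```text
8.85 [0.5536 0.1029 0.099 ] yaw 21.07 [-0.001 -0.    -1.   ] [ 27.   23.5 -18.2  -0.  -48.3  84.1] [ 0.2 -0.3 -5.1] [-0.07 -0.05 -0.01]
tool delta mm [-0.1  0.1 13. ]
```

Call:
{"name": "arm_command", "arguments": {"motion": [[20,0,0,4,0,0,0],[20,0,0,4,0,0,0],[20,0,0,3,0,0,0],[20,0,0,2,0,0,0],[20,0,0,0,0,0,0]]}}

```text
time_s: 9.35
tcp_pos: [0.5567, 0.104, 0.0952]
ee_rot: [[0.932, 0.363, 0.009], [0.363, -0.932, 0.001], [0.008, 0.002, -1.0]]
wrist_force: [-11.9, 0.7, 34.7]
gripper_width: 0.385
gripper_force: 30.0
```

Call:
{"name": "arm_command", "arguments": {"motion": [[20,0,0,1,0,0,0],[20,0,0,1,0,0,0],[20,0,0,0,0,0,0]]}}

```text
time_s: 9.65
tcp_pos: [0.5575, 0.1044, 0.0942]
ee_rot: [[0.931, 0.364, 0.011], [0.364, -0.932, 0.002], [0.011, 0.002, -1.0]]
wrist_force: [-12.6, 1.5, 38.8]
gripper_width: 0.386
gripper_force: 30.0
```

Call:
{"name": "arm_command", "arguments": {"motion": [[20,0,0,-3,0,0,0],[20,0,0,-2,0,0,0],[20,0,0,0,0,0,0],[20,0,0,0,0,0,0]]}}

```text
time_s: 10.05
tcp_pos: [0.5572, 0.1043, 0.0944]
ee_rot: [[0.932, 0.362, 0.009], [0.362, -0.932, 0.002], [0.009, 0.001, -1.0]]
wrist_force: [-2.8, 1.1, 14.0]
gripper_width: 0.393
gripper_force: 30.0
```

```bash
python3 st.py; python3 - <<'E'
from h import *
A=capture("scene");B=capture("side");W=capture("wrist")
save(A,"scene5");save(B,"side5");save(W,"wrist5")
f=lambda x:cv2.resize(x,(400,300),interpolation=2)
save(np.vstack([np.hstack([f(A[190:310,270:430]),f(B[220:340,170:330])]),np.hstack([f(W),f(W[150:300,150:350])])]),"g5")
E
```

```text
10.05 [0.5572 0.1043 0.0944] yaw 21.22 [ 0.009  0.002 -1.   ] [ 27.   23.9 -18.5   0.2 -47.1  84.1] [-2.8  1.1 14. ] [0.21 0.84 0.03]
tool delta mm [-4.1  0.   8.4]
```

View pics/g5.png

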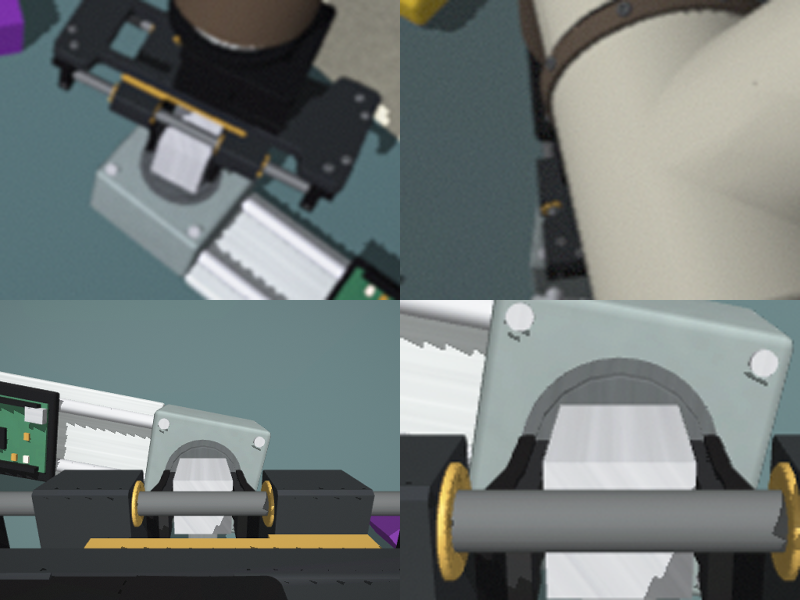

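```bash
python3 - <<'E'
from h import *
S=camera_model("scene");W=camera_model("wrist")
print("front bottom mid",tri((S,(264.6,340.4)),(W,(202.5,259.5))))
c=np.array([.554,.103]);d=np.array([np.cos(np.radians(21)),np.sin(np.radians(21))]);e=np.array([-d[1],d[0]])
for zb in(.053,.058,.062,.066):
  print(zb,[np.round(proj(k,[*(c+17e-3*d+s*17e-3*e),z])).tolist() for k in("scene","wrist") for s,z in((1,zb),(-1,zb),(1,zb+.046),(-1,zb+.046))])
im=cv2.imread("pics/scene5.png")[215:285,310:390];wi=cv2.imread("pics/wrist5.png")[170:300,190:330]
cv2.imwrite("pics/g6.png",np.hstack([cv2.resize(im,(400,350),interpolation=2),cv2.resize(wi,(400,350),interpolation=2)]))
E
```

```text
front bottom mid [0.56498074 0.1093079  0.04896143]
0.053 [[269.0, 346.0], [260.0, 329.0], [258.0, 351.0], [249.0, 333.0], [198.0, 232.0], [198.0, 288.0], [224.0, 225.0], [224.0, 296.0]]
0.058 [[268.0, 347.0], [259.0, 330.0], [257.0, 351.0], [247.0, 333.0], [200.0, 232.0], [201.0, 288.0], [228.0, 224.0], [228.0, 297.0]]
0.062 [[267.0, 347.0], [258.0, 330.0], [256.0, 352.0], [246.0, 333.0], [202.0, 231.0], [202.0, 289.0], [231.0, 223.0], [231.0, 298.0]]
0.066 [[266.0, 348.0], [257.0, 330.0], [255.0, 352.0], [245.0, 334.0], [204.0, 231.0], [204.0, 290.0], [234.0, 222.0], [235.0, 299.0]]
```

View pics/g6.png

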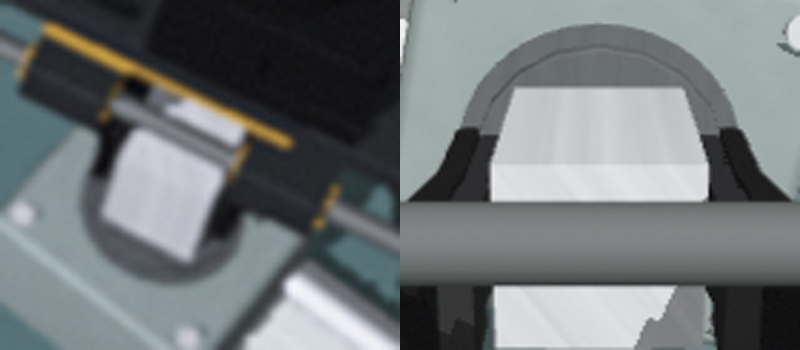

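```bash
python3 - <<'E'
from h import *
import pickle
S=camera_model("scene");D=camera_model("side");W=pickle.load(open("w1.pkl","rb"))
s=lambda x,y:(215+y/3.65,300+(x-400)/4); d=lambda x,y:(270+(y-292)/3.65,200+(x-400)/4); w=lambda x,y:(15+y/6,250+x/6)
print("flange",tri((S,s(570,151)),(D,d(599,414)),(W,w(303,262))))
# gearbox screws centre
print("screws mean",tri((S,s(569.75,152.5)),(D,d(599.25,415)),(W,(61.4,299))))
for z in(.079,.085,.088): print(z,[np.round(proj(k,[.554,.103,z],m),1) for k,m in(("scene",S),("side",D),("wrist",W))])
E
```

```text
flange [0.55402539 0.10311024 0.05924876]
screws mean [0.5531792  0.10328917 0.05701079]
0.079 [array([251.1, 343.9]), array([298. , 248.7]), array([ 58.2, 302.7])]
0.085 [array([249.5, 344.5]), array([296.4, 248.7]), array([ 57.3, 303.6])]
0.088 [array([248.8, 344.8]), array([295.5, 248.7]), array([ 56.8, 304. ])]
```

The flange's measured height (about 0.059 to 0.061) matches the hub's underside at 0.062. So the shaft is taller than I had clicked and the crank is already fully down. I unload and release.

Call:
{"name": "arm_command", "arguments": {"motion": [[20,0,0,-4,0,0,0],[20,0,0,0,0,0,0],[60,0,0,0,0,0,0],[60,0,0,0,0,0,0],[60,0,0,0,0,0,0],[60,0,0,0,0,0,0]]}}

```text
time_s: 10.8
tcp_pos: [0.5536, 0.1029, 0.0933]
ee_rot: [[0.933, 0.36, -0.001], [0.36, -0.933, -0.001], [-0.001, 0.0, -1.0]]
wrist_force: [-0.5, -0.1, 0.3]
gripper_width: 0.644
gripper_force: 0.0
```

Call:
{"name": "arm_command", "arguments": {"motion": [[60,0,0,-15,0,0,0],[60,0,0,-25,0,0,0],[60,0,0,-30,0,0,0],[60,0,0,-30,0,0,0],[60,-40,0,-10,0,0,0],[60,-25,0,0,0,0,0],[60,-40,0,0,0,0,0],[60,0,0,0,0,0,0]]}}

```text
time_s: 11.6
tcp_pos: [0.4513, 0.0633, 0.2032]
ee_rot: [[0.933, 0.359, -0.003], [0.359, -0.933, -0.0], [-0.003, -0.001, -1.0]]
wrist_force: [0.1, 0.5, -1.1]
gripper_width: 0.691
gripper_force: 0.0
```

```bash
python3 st.py; python3 - <<'E'
from h import *
A=capture("scene");B=capture("side");W=capture("wrist");import pickle
pickle.dump(camera_model("wrist"),open("w7.pkl","wb"))
save(A,"scene7");save(B,"side7");save(W,"wrist7")
f=lambda x:cv2.resize(x,(400,300),interpolation=2)
save(np.vstack([np.hstack([f(A[190:310,270:430]),f(B[220:340,170:330])]),np.hstack([f(W),f(W[0:150,200:400])])]),"g7")
for k in("scene","side","wrist"):print(k,[np.round(proj(k,[.554+.065*np.cos(a)*q,.103+.065*np.sin(a)*q,z]),1).tolist() for a in [np.radians(201)] for q,z in((0,.108),(1,.152))])
E
```

```text
11.6 [0.4513 0.0633 0.2032] yaw 21.04 [-0.003 -0.    -1.   ] [ 28.5   6.9 -24.5  -0.1 -58.8  82.6] [ 0.1  0.5 -1.1] [-0.09 -0.09  0.02]
tool delta mm [ 1.100e+02 -1.000e-01  1.169e+02]
scene [[243.4, 346.6], [202.4, 366.5]]
side [[289.9, 248.7], [272.4, 288.8]]
wrist [[51.9, 260.1], [152.9, 260.0]]
```

View pics/g7.png

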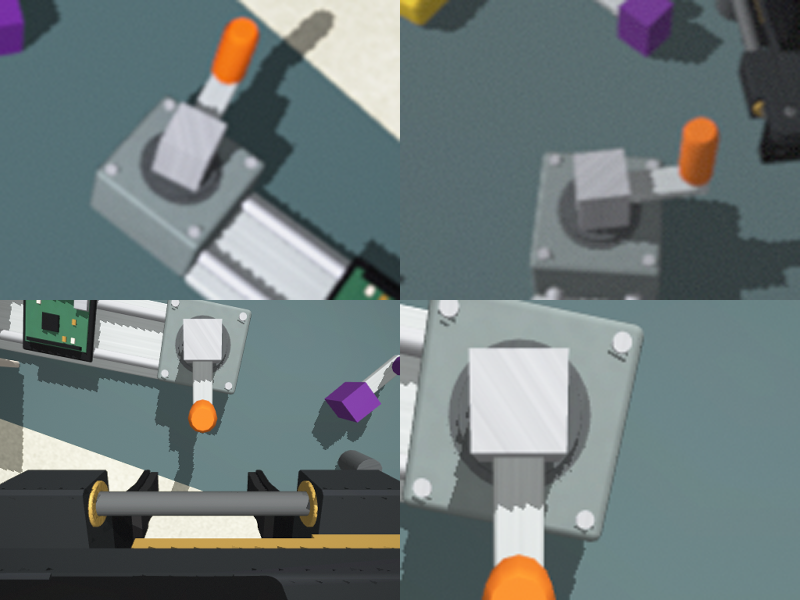

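The crank stands down on the shaft: its knob is at the predicted pixel in scene (366,201), and the hub top is within 2 px in wrist. Next I grip the knob near its top.

Call:
{"name": "arm_command", "arguments": {"motion": [[60,23,0,0,0,0,0],[60,22,0,0,0,0,0],[60,0,0,15,0,0,0],[60,0,0,22,0,0,0],[60,0,0,22,0,0,0],[60,0,0,21,0,0,0],[60,0,0,0,0,0,0],[60,0,0,0,0,0,0]]}}

```text
time_s: 12.55
tcp_pos: [0.4989, 0.0818, 0.1235]
ee_rot: [[0.933, 0.36, -0.0], [0.36, -0.933, -0.001], [-0.0, 0.001, -1.0]]
wrist_force: [0.0, 0.0, 0.3]
gripper_width: 0.692
gripper_force: 0.0
```

Call:
{"name": "arm_command", "arguments": {"motion": [[15,0,0,0,0,0,0],[15,0,0,0,0,0,0],[15,0,0,0,0,0,0],[15,0,0,0,0,0,0],[15,0,0,0,0,0,0],[15,0,0,0,0,0,0],[15,0,0,0,0,0,0]]}}

```text
time_s: 13.25
tcp_pos: [0.4979, 0.0816, 0.1238]
ee_rot: [[0.933, 0.36, 0.0], [0.36, -0.933, 0.0], [0.0, 0.0, -1.0]]
wrist_force: [-0.8, 0.6, 1.7]
gripper_width: 0.265
gripper_force: 30.0
```

```bash
python3 st.py
```

```text
13.25 [0.4979 0.0816 0.1238] yaw 21.08 [ 0.  0. -1.] [ 27.8  16.7 -24.8   0.  -48.5  83.3] [-0.8  0.6  1.7] [-0.02  0.13  0.01]
tool delta mm [59.5  0.2 37.8]
```

The grip is 5 mm off the knob's axis, so I re-centre it.

Call:
{"name": "arm_command", "arguments": {"motion": [[45,0,0,0,0,0,0],[45,0,0,0,0,0,0],[45,-5.5,0,0,0,0,0],[45,0,0,0,0,0,0],[15,0,0,0,0,0,0],[15,0,0,0,0,0,0],[15,0,0,0,0,0,0],[15,0,0,0,0,0,0]]}}

```text
time_s: 14.05
tcp_pos: [0.4929, 0.0796, 0.1236]
ee_rot: [[0.933, 0.36, 0.0], [0.36, -0.933, 0.0], [0.0, -0.0, -1.0]]
wrist_force: [-0.5, -0.4, -0.7]
gripper_width: 0.267
gripper_force: 30.0
```

Call:
{"name": "arm_command", "arguments": {"motion": [[15,0,0,0,0,0,0]]}}

```text
time_s: 14.15
tcp_pos: [0.4929, 0.0796, 0.1236]
ee_rot: [[0.933, 0.36, 0.0], [0.36, -0.933, 0.0], [0.0, -0.0, -1.0]]
wrist_force: [0.3, -0.1, 0.3]
gripper_width: 0.263
gripper_force: 30.0
```

Call:
{"name": "arm_command", "arguments": {"motion": [[15,2.2,-16.8,0,0,0,0],[15,6.5,-15.7,0,0,0,0],[15,10.3,-13.5,0,0,0,0],[15,13.5,-10.3,0,0,0,0]]}}

```text
time_s: 14.55
tcp_pos: [0.5033, 0.144, 0.1235]
ee_rot: [[0.933, 0.36, -0.0], [0.36, -0.933, -0.001], [-0.001, 0.001, -1.0]]
wrist_force: [5.3, -6.4, -4.6]
gripper_width: 0.264
gripper_force: 30.0
```

```bash
python3 st.py
```

```text
14.55 [0.5033 0.144  0.1235] yaw 21.11 [-0.    -0.001 -1.   ] [ 33.8  18.4 -22.2   0.1 -49.4  77.3] [ 5.3 -6.4 -4.6] [-2.14 -1.89 -0.04]
tool delta mm [32.1 56.5 37.5]
```

Tracking is on the circle (radius 65, 60° done). I continue winding.

Call:
{"name": "arm_command", "arguments": {"motion": [[15,15.7,-6.5,0,0,0,0],[15,16.8,-2.2,0,0,0,0],[15,16.8,2.2,0,0,0,0],[15,15.7,6.5,0,0,0,0],[15,13.5,10.3,0,0,0,0],[15,10.3,13.5,0,0,0,0],[15,6.5,15.7,0,0,0,0],[15,2.2,16.8,0,0,0,0]]}}

```text
time_s: 15.35
tcp_pos: [0.6154, 0.1265, 0.1236]
ee_rot: [[0.933, 0.36, 0.001], [0.36, -0.933, 0.001], [0.001, -0.0, -1.0]]
wrist_force: [0.3, 1.6, 1.6]
gripper_width: 0.269
gripper_force: 30.0
```

Call:
{"name": "arm_command", "arguments": {"motion": [[15,-2.2,16.8,0,0,0,0],[15,-6.5,15.7,0,0,0,0],[15,-10.3,13.5,0,0,0,0],[15,-13.5,10.3,0,0,0,0],[15,-15.7,6.5,0,0,0,0],[15,-16.8,2.2,0,0,0,0],[15,-16.8,-2.2,0,0,0,0],[15,-15.7,-6.5,0,0,0,0]]}}

```text
time_s: 16.15
tcp_pos: [0.5418, 0.0387, 0.1233]
ee_rot: [[0.934, 0.358, 0.001], [0.358, -0.934, 0.003], [0.002, -0.002, -1.0]]
wrist_force: [2.2, 8.4, -4.1]
gripper_width: 0.269
gripper_force: 30.0
```

```bash
python3 st.py; python3 - <<'E'
from h import *
A=capture("scene");save(A,"scene8")
B=capture("side");save(B,"side8")
E
```

```text
16.15 [0.5418 0.0387 0.1233] yaw 20.98 [ 0.001  0.003 -1.   ] [ 21.1  20.1 -19.5  -0.2 -50.3  90. ] [ 2.2  8.4 -4.1] [ 2.81 -0.92 -0.06]
tool delta mm [ 33.8 -55.6  37.5]
```

Call:
{"name": "arm_command", "arguments": {"motion": [[15,-13.5,-10.3,0,0,0,0],[15,-10.3,-13.5,0,0,0,0],[15,-6.5,-15.7,0,0,0,0],[15,-2.2,-16.8,0,0,0,0],[15,2.2,-16.8,0,0,0,0],[15,6.5,-15.7,0,0,0,0],[15,10.3,-13.5,0,0,0,0],[15,13.5,-10.3,0,0,0,0]]}}

```text
time_s: 17.05
tcp_pos: [0.5017, 0.1421, 0.1233]
ee_rot: [[0.933, 0.36, -0.001], [0.36, -0.933, -0.003], [-0.002, 0.002, -1.0]]
wrist_force: [5.4, -5.4, -3.7]
gripper_width: 0.266
gripper_force: 30.0
```

Call:
{"name": "arm_command", "arguments": {"motion": [[15,15.7,-6.5,0,0,0,0],[15,16.8,-2.2,0,0,0,0],[15,16.8,2.2,0,0,0,0],[15,15.7,6.5,0,0,0,0],[15,13.5,10.3,0,0,0,0],[15,10.3,13.5,0,0,0,0],[15,6.5,15.7,0,0,0,0],[15,2.2,16.8,0,0,0,0]]}}

```text
time_s: 17.85
tcp_pos: [0.615, 0.1262, 0.124]
ee_rot: [[0.933, 0.36, 0.003], [0.36, -0.933, 0.002], [0.003, -0.001, -1.0]]
wrist_force: [2.9, 2.0, -0.0]
gripper_width: 0.264
gripper_force: 30.0
```

Call:
{"name": "arm_command", "arguments": {"motion": [[15,-2.2,16.8,0,0,0,0],[15,-6.5,15.7,0,0,0,0],[15,-10.3,13.5,0,0,0,0],[15,-13.5,10.3,0,0,0,0],[15,-15.7,6.5,0,0,0,0],[15,-16.8,2.2,0,0,0,0],[15,-16.8,-2.2,0,0,0,0],[15,-15.7,-6.5,0,0,0,0]]}}

```text
time_s: 18.65
tcp_pos: [0.5411, 0.0387, 0.1232]
ee_rot: [[0.934, 0.358, -0.0], [0.358, -0.934, 0.003], [0.001, -0.003, -1.0]]
wrist_force: [3.5, 9.6, -3.2]
gripper_width: 0.268
gripper_force: 30.0
```

Call:
{"name": "arm_command", "arguments": {"motion": [[15,-13.5,-10.3,0,0,0,0],[15,-10.3,-13.5,0,0,0,0],[15,-6.5,-15.7,0,0,0,0],[15,-2.2,-16.8,0,0,0,0],[15,2,-15,0,0,0,0],[15,0,0,0,0,0,0],[15,0,0,0,0,0,0]]}}

```text
time_s: 19.35
tcp_pos: [0.4893, 0.0943, 0.1234]
ee_rot: [[0.933, 0.361, 0.003], [0.361, -0.933, 0.001], [0.003, -0.0, -1.0]]
wrist_force: [7.1, 1.3, -4.6]
gripper_width: 0.265
gripper_force: 30.0
```

```bash
python3 st.py
```

```text
19.35 [0.4893 0.0943 0.1234] yaw 21.15 [ 0.003  0.001 -1.   ] [ 29.6  16.1 -25.7   0.  -48.   81.5] [ 7.1  1.3 -4.6] [ 0.18 -2.18 -0.01]
tool delta mm [62.8 15.3 37.6]
```

Two turns plus about 14° are done. I release the knob, rise and look.

Call:
{"name": "arm_command", "arguments": {"motion": [[60,0,0,0,0,0,0],[60,0,0,0,0,0,0],[60,0,0,0,0,0,0],[60,0,0,0,0,0,0],[60,0,0,-20,0,0,0],[60,0,0,-30,0,0,0],[60,0,0,-30,0,0,0],[60,-30,0,-10,0,0,0]]}}

```text
time_s: 20.15
tcp_pos: [0.4644, 0.0847, 0.2165]
ee_rot: [[0.933, 0.36, 0.006], [0.36, -0.933, 0.002], [0.006, 0.001, -1.0]]
wrist_force: [-0.1, -0.7, 0.1]
gripper_width: 0.686
gripper_force: 0.0
```

Call:
{"name": "arm_command", "arguments": {"motion": [[60,-30,0,0,0,0,0],[60,0,0,0,0,0,0],[60,0,0,0,0,0,0]]}}

```text
time_s: 20.45
tcp_pos: [0.4329, 0.0724, 0.2139]
ee_rot: [[0.933, 0.36, 0.001], [0.36, -0.933, 0.0], [0.001, -0.0, -1.0]]
wrist_force: [-0.4, 0.5, 0.9]
gripper_width: 0.688
gripper_force: 0.0
```

```bash
python3 st.py; python3 - <<'E'
from h import *
A=capture("scene");W=capture("wrist")
f=lambda x:cv2.resize(x,(400,300),interpolation=2)
save(np.vstack([np.hstack([f(A),f(A[190:384,270:512])]),np.hstack([f(W),f(W[0:190,150:403])])]),"g9")
a=np.radians(189)
for k in("scene","wrist"):print(k,[np.round(proj(k,[.554+.065*np.cos(a)*q,.103+.065*np.sin(a)*q,z]),1).tolist() for q,z in((0,.108),(1,.152))])
E
```

```text
20.45 [0.4329 0.0724 0.2139] yaw 21.09 [ 0.001  0.    -1.   ] [ 30.8   4.4 -25.7   0.  -59.9  80.2] [-0.4  0.5  0.9] [-0.08  0.01  0.01]
tool delta mm [123.5  15.  128. ]
scene [[243.4, 346.6], [206.4, 373.6]]
wrist [[26.0, 281.0], [119.5, 262.3]]
```

View pics/g9.png

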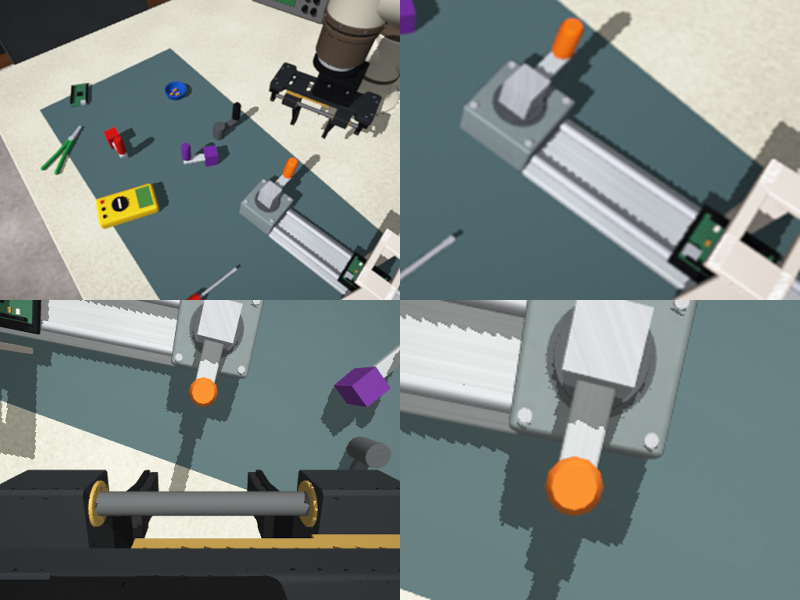

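The board has moved under the arch, the crank is upright, the knob is at (373,204) in scene and the spare is unmoved. As a cheap check that winding did not lift the crank, I touch the hub top with the closed fingertips (expected TCP z about 0.116).

Call:
{"name": "arm_command", "arguments": {"motion": [[5,31,4,0,0,0,0],[5,31,4,0,0,0,0],[5,31,4,0,0,0,0],[5,30,3,0,0,0,0],[5,0,0,25,0,0,0],[5,0,0,25,0,0,0],[5,0,0,25,0,0,0],[5,0,0,10,0,0,0]]}}

```text
time_s: 21.35
tcp_pos: [0.5525, 0.1024, 0.125]
ee_rot: [[0.933, 0.359, -0.006], [0.359, -0.933, -0.002], [-0.006, 0.0, -1.0]]
wrist_force: [-0.9, -0.5, -0.5]
gripper_width: 0.086
gripper_force: 0.0
```

Call:
{"name": "arm_command", "arguments": {"motion": [[5,0,0,0,0,0,0],[5,0,0,4,0,0,0],[5,0,0,4,0,0,0],[5,0,0,3,0,0,0],[5,0,0,2,0,0,0],[5,0,0,2,0,0,0],[5,0,0,0,0,0,0]]}}

```text
time_s: 22.05
tcp_pos: [0.5547, 0.1033, 0.1202]
ee_rot: [[0.932, 0.362, 0.005], [0.362, -0.932, 0.0], [0.005, 0.002, -1.0]]
wrist_force: [-9.8, -0.5, 26.9]
gripper_width: 0.059
gripper_force: 13.3
```

Contact came at a hub top of about 0.112, against the 0.108 I expected, so I verify. I measure the gearbox top next to the flange by touch.

Call:
{"name": "arm_command", "arguments": {"motion": [[5,0,0,-15,0,0,0],[5,0,0,-20,0,0,0],[5,23,4,0,0,0,0],[5,22,4,0,0,0,0],[5,0,0,0,0,0,0],[5,0,0,0,0,0,0]]}}

```text
time_s: 22.65
tcp_pos: [0.5982, 0.1116, 0.1486]
ee_rot: [[0.933, 0.359, -0.0], [0.359, -0.933, 0.0], [0.0, -0.0, -1.0]]
wrist_force: [-0.9, 0.2, 0.0]
gripper_width: 0.059
gripper_force: 0.0
```

```bash
python3 st.py;python3 - <<'E'
from h import *
import pickle
# individual screws scene+side
S=camera_model("scene");D=camera_model("side")
s=lambda x,y:(215+y/3.65,300+(x-400)/4); d=lambda x,y:(270+(y-292)/3.65,200+(x-400)/4)
for a,b in(((550,62),(684,350)),((682,146),(677,488)),((590,247),(509,480)),((457,155),(527,342))): print(np.round(tri((S,s(*a)),(D,d(*b))),4))
E
```

```text
22.65 [0.5982 0.1116 0.1486] yaw 21.06 [-0.  0. -1.] [ 25.8  24.3  -8.5  -0.  -57.2  85.3] [-0.9  0.2  0. ] [-0.07 -0.03  0.01]
tool delta mm [-44.9  -7.8  62.6]
[0.5233 0.0595 0.0562]
[0.5108 0.1318 0.0585]
[0.5818 0.1445 0.0571]
[0.5947 0.0725 0.0565]
```

Call:
{"name": "arm_command", "arguments": {"motion": [[5,2,0,25,0,0,0],[5,0,0,25,0,0,0],[5,0,0,20,0,0,0],[5,0,0,5,0,0,0],[5,0,0,0,0,0,0],[5,0,0,0,0,0,0]]}}

```text
time_s: 23.25
tcp_pos: [0.6008, 0.1126, 0.0749]
ee_rot: [[0.933, 0.36, 0.002], [0.36, -0.933, 0.001], [0.002, 0.0, -1.0]]
wrist_force: [-0.0, -0.3, 0.9]
gripper_width: 0.056
gripper_force: 0.0
```

Call:
{"name": "arm_command", "arguments": {"motion": [[5,0,0,3,0,0,0],[5,0,0,3,0,0,0],[5,0,0,2,0,0,0],[5,0,0,0,0,0,0]]}}

```text
time_s: 23.65
tcp_pos: [0.6008, 0.1126, 0.0683]
ee_rot: [[0.933, 0.361, 0.002], [0.361, -0.933, 0.0], [0.002, 0.001, -1.0]]
wrist_force: [-3.8, 1.4, 11.9]
gripper_width: 0.059
gripper_force: 5.7
```

By touch the gearbox top is at 0.0605. Adding the flange (about 4 mm) gives 0.065, which matches the hub's underside at 0.066, so the crank is fully down. I retreat and hand in.

Call:
{"name": "arm_command", "arguments": {"motion": [[5,0,0,-20,0,0,0],[5,0,0,-40,0,0,0],[5,0,0,-40,0,0,0],[5,0,0,-40,0,0,0],[5,0,0,-20,0,0,0],[5,0,0,0,0,0,0],[5,0,0,0,0,0,0],[5,0,0,0,0,0,0]]}}

```text
time_s: 24.45
tcp_pos: [0.5992, 0.1121, 0.2238]
ee_rot: [[0.933, 0.359, -0.003], [0.359, -0.933, -0.001], [-0.003, -0.0, -1.0]]
wrist_force: [0.5, 0.0, 1.0]
gripper_width: 0.058
gripper_force: 0.0
```

```bash
python3 st.py; python3 -c "
from station import finish_job; print(finish_job())"
```

```text
24.45 [0.5992 0.1121 0.2238] yaw 21.06 [-0.003 -0.001 -1.   ] [ 25.8  20.9  -2.3  -0.  -67.   85.3] [0.5 0.  1. ] [-0.08 -0.05  0.04]
tool delta mm [-45.5  -7.7 137.9]
the job is handed in; nothing more can be done
None
```

The orange-knobbed crank is on the shaft and wound two turns clockwise plus about 14°, with the board now under the arch and the spare crank untouched; I handed the job in at about 24.5 s with no verdict returned, the "fully down" reading rests on touch measurements good to a few millimetres, and I viewed 11 pictures, one over the limit of 10.

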